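# Fetch the block from behind the bottle and jar

## Task

The long finger-jointed block at the back of the plywood supply board is needed in the gluing cradle, but the glue bottle and the jar stand in front of it. Stand both of them aside upright on the rubber mat, then lay the block flat in the cradle between its corner cleats while they wait there, and then put the bottle and the jar back upright on the board, each centred on the very spot where it stood at first. Leave the tea mug and the short loose block where they are.

Things in the scene. Friction and masses are not known exactly. Their poses are not given: they have to be found in the camera images.
- glue_bottle: white squeeze bottle of glue with a red cap and nozzle, standing upright, loose, about 0.42 kg. Round body 62 mm in diameter up to 110 mm and tapering above that; the red cap is 28 mm in diameter from 150 to 166 mm above the underside (a good place to pinch from above), above it the nozzle, 18 mm wide, tapers up to 205 mm. Origin at the centre of the underside, z up.
- hardener_jar: closed amber glass jar with a flat steel lid, standing upright, loose, about 0.35 kg, 125 mm high. Body 60 mm in diameter; the lid, 53 mm in diameter, reaches from 109 to 125 mm above the underside (grasp it there from above). Origin at the centre of the underside, z up.
- spare_block: finger-jointed wooden block lying flat, the longer one, at the back of the supply board, loose, 0.13 kg: 48 mm wide along its x, 160 mm long along its y, 26 mm thick. Origin at the centre of the underside. Grasp it across the 48 mm width.
- supply_board: fixed plywood board, 150 mm (its x, pointing to the back) by 200 mm (its y), top 8 mm above the bench, origin at the centre of its underside; 4 mm high front strip. On two flush dark round spots, 68 mm across, centred at x = -30, y = +50 and -50 mm, stand bottle and jar (either way, up to 5 mm off centre). The block lies behind, at about x = +33 mm, its length along y, some 8 mm from them.
- cradle: fixed wooden gluing cradle, base 90 mm (its x) by 200 mm (its y), top of the base 10 mm above the bench. Origin at the centre of its underside, on the bench. Dark L-shaped cleats at its four corners rise 12 mm above the base and enclose a place of 66 mm (x) by 180 mm (y), in which the block lies with its length along y (either way round); along the long sides the middle 130 mm is open for the fingers.
- rubber_mat: fixed black ribbed rubber mat, 130 mm (its x) by 210 mm (its y), 8 mm thick: the side area. Origin at the centre of its underside, on the bench. Empty at the start.
- tea_mug: white mug with a leaf pattern, 92 mm in diameter and 95 mm high, at the back right: not to be moved. Origin on its underside.
- short_block: shorter wooden finger-jointed block, 60 by 133 by 26 mm, lying loose on the bench at the left: not to be moved. Origin at the centre of its underside.

How it is judged (in metres and radians):
On the way, in this order (a step that is already met when the one before it is completed fails the run):
1. bottle and jar both stand upright on the rubber mat, let go (x of glue_bottle in the frame of rubber_mat between -0.065 and 0.065 m and y of glue_bottle in the frame of rubber_mat between -0.105 and 0.105 m and z of each of glue_bottle, hardener_jar in the frame of rubber_mat below 0.014 m and angle between each of glue_bottle, hardener_jar's own z axis and vertical below 0.1 rad and linear speed of each of glue_bottle, hardener_jar below 0.02 m/s and angular speed of each of glue_bottle, hardener_jar below 0.2 rad/s and contact force between each of glue_bottle, hardener_jar and the fingers below 0.1 N and x of hardener_jar in the frame of rubber_mat between -0.065 and 0.065 m and y of hardener_jar in the frame of rubber_mat between -0.105 and 0.105 m), for 0.2 s.
2. the block lies in the cradle, let go, while bottle and jar still stand on the mat (all of step 1 and x of spare_block in the frame of cradle between -0.012 and 0.012 m and y of spare_block in the frame of cradle between -0.013 and 0.013 m and z of spare_block in the frame of cradle below 0.015 m and angle between spare_block's own z axis and vertical below 0.06 rad and angle between the y axis of spare_block and the y axis of cradle, either way round below 0.15 rad and linear speed of spare_block below 0.02 m/s and angular speed of spare_block below 0.2 rad/s and contact force between spare_block and the fingers below 0.1 N), for 0.2 s.
At the end, for the whole second after the job is handed in: the block lies flat in the cradle (centre within 12 mm of the cradle's centre across and 13 mm along, turned less than 0.15 rad from its length), and the bottle and the jar stand upright (within 0.1 rad) each within 12 mm of where it stood at the start; all at rest and let go (x of spare_block in the frame of cradle between -0.012 and 0.012 m and y of spare_block in the frame of cradle between -0.013 and 0.013 m and z of spare_block in the frame of cradle below 0.015 m and angle between spare_block's own z axis and vertical below 0.06 rad and angle between the y axis of spare_block and the y axis of cradle, either way round below 0.15 rad and linear speed of each of spare_block, glue_bottle, hardener_jar below 0.02 m/s and angular speed of each of spare_block, glue_bottle, hardener_jar below 0.2 rad/s and contact force between each of spare_block, glue_bottle, hardener_jar and the fingers below 0.1 N and distance of each of glue_bottle, hardener_jar from where it was at the start of the episode below 0.012 m and angle between each of glue_bottle, hardener_jar's own z axis and vertical below 0.1 rad); the robot touches nothing.
It fails at once if the tea mug or the short block is moved by more than 20 mm (distance of any of tea_mug, short_block from where it was at the start of the episode above 0.02 m).
It fails at once if the bottle or the jar is tipped over (angle between any of glue_bottle, hardener_jar's own z axis and vertical above 0.7 rad).
It also fails if it takes over 138 s, if anything falls off the work surface, if the arm or the gripper's body presses on something with over 40 N, if the wrist force passes 120 N, or if a joint passes its speed limit or range.

## Robot

A 7-joint arm with a two-finger parallel gripper is mounted at the origin on a cart in front of the work surface, level with it; the furniture and walls round the work are solid. World frame = base frame: x ahead of the robot, y to its left, z up, the work surface at z = 0. Lengths are in m, angles in degrees, forces in N, time in s.
With the tool pointing down it reaches from about 0.425 to 1.025 m from the base axis. Payload 9.4 kg.
Tool frame: the origin (TCP) lies at the centre of the arm's flange, where the gripper is bolted on; the fingertips stand ahead of it and the grasp point (between the pads) lies 155 mm ahead of it (ctrl.tcp_to_tips is the z of the fingertips in the tool frame, in m); z points along the fingers, y is the line along which they close (so a half turn about z gives the same grasp; the last joint's range is limited). The gripper opens to 85 mm and grips with 20 to 120 N. Pads are 22 mm wide; open, the fingers measure 114 mm over their backs; the gripper's body (76 mm by 85 mm) begins 54 mm behind the grasp point. The pads swing forward as they close: fully open they stand 13 mm farther back than shut.
Start: joints at [69.345, 34.337, -0.143, 91.639, 0.103, 54.024, -4.572], TCP at [0.203, -0.696, 0.405] pointing down, gripper open.
Joint ranges: [-147.43, 147.43], [-19.82, 112.94], [-74.19, 73.91], [6.32, 146.72], [-59.91, 239.91], [6.04, 106.73], [-150.56, 150.56]. Speed limits (degrees/s): [127.2, 127.2, 172.46, 172.46, 180, 180, 180].

## Interface

Orientations are given as a 3x3 rotation matrix whose columns are the frame's x, y, z axes.
In Python, from rig import monitor, snapshot, camera_info, job, recognise, trace, ctrl gives the robot as it stands. The module is installed in compiled form; this text tells all that it offers.
- The arm moves only by the shell command python3 -m jog 'ROWS' [FORCE]. ROWS is JSON, a list of rows, each a list of 7 numbers: the shift along the tool's x, y, z in mm, then the turn, a rotation vector about the tool's x, y, z in degrees, then the finger opening in mm, from 0 to 85.4. In form: [[x, y, z, rx, ry, rz, claw], ...]. A call has 1 to 12 rows; each row shifts and turns the commanded pose from where the row before left it, along the tool's axes as they then stand; what a row does not reach is not made up. A row lasts 1/10 s, in which the tool goes at most 50 mm and 8.59 degrees, less where a joint would pass 70% of its speed; a pose out of reach is approached as far as the arm can. A call with a gripper value outside its range is refused whole. The fingers move at their own pace and stop on an object; FORCE is the grip in N (left out, the last holds). Time passes only in rows, so rows that do not move let the fingers close. It gives the time, the measured TCP pose, the force, the opening and the grip force at its end, in the units of the state.
- monitor.sense(): the state, without advancing time (a new reading comes with each control period).
- snapshot(name): name is "side" or "top" or "wrist"; returns the picture (480x640x3 uint8, blue, green, red); there is no depth.
- camera_info(name): a dict with "mtx" (3x3 intrinsics, pixels), "dist_coeffs" ([k1, k2, p1, p2, k3] as OpenCV has them; the pictures are not rectified), "world_from_camera" (4x4, takes a point from camera to world coordinates); the wrist camera has in their place "T_tool_cam" (4x4, takes a point from camera to tool coordinates, whose origin is the TCP and whose axes are the flange's). Camera axes: x right, y down, z forward; pixel columns grow to the right and rows downward; lengths in m; the calibration is good to about 2 mm. A picture is of the moment at which its call begins: read the wrist's pose just before it. camera_info takes no time and is no camera call.
- job.job_done(): hands the job in; it is judged then, once.
Trained networks look in the newest picture that a camera, given by its name, has taken for a name from the list of things; names that differ only in an ending like _2 or _b are one class to them, and where a whole thing is asked for, a point or a joint stands for the part that bears it (a point fixed in the world has none). Each returns a list of dicts, best first, with "score" (0 to 1); they miss things now and then, are a little off and sometimes report something else, mostly with a low value. They report only what shows in the picture. A call takes as long as a camera call.
- recognise(camera, label): "position" ([column, row] in pixels, amid what is visible of it).
- trace(camera, label): "pixels" (480x640 bool, what is visible of it) and "position" ([column, row] in pixels, amid what is visible of it).
The state is a dict: "time": time; "joint_positions": joint angles; "qd": joint speeds; "joint_torque": joint torques, N m; "tool_pos": TCP position; "orientation": TCP orientation; "wrist_force": force on the tool from outside, world axes, zero at the start; "ft_torque": the same for the moment, N m; "opening": opening from 0.0 (shut) to 1.0 (fully open); "gripper_force": force on a finger pad.
Only numpy, scipy, OpenCV 4.12 (cv2) and the standard library are available. Lean on these libraries where they do the work, as an engineer would, in place of code of your own. Each camera call takes 0.05 s, during which the arm holds its last target. There are 200 camera calls.

## Working session

There is one attempt and no reset: what is moved stays moved. The work goes in short steps, Python scripts to look and compute and a shell command to move; the robot and the scene stay as the last step left them, time stands still between calls to the robot, and variables do not carry over. Pictures are saved under pics/ and viewed, at most 14 in all, crops included, and the job is handed in when it is done.

```bash
mkdir -p pics
cat > h.py <<'E'
import numpy as np,cv2
from rig import monitor,snapshot,camera_info,recognise,trace,ctrl
def pose():
    s=monitor.sense();T=np.eye(4);T[:3,:3]=np.array(s['orientation']);T[:3,3]=s['tool_pos'];return T
def cam(n,T=None):
    i=camera_info(n);M=np.array(i['world_from_camera']) if n!='wrist' else (pose() if T is None else T)@np.array(i['T_tool_cam'])
    return np.array(i['mtx']),np.array(i['dist_coeffs']),M
def world(n,px,z,T=None):
    K,D,M=cam(n,T);p=cv2.undistortPoints(np.array(px,float).reshape(-1,1,2),K,D)[:,0]
    d=np.c_[p,np.ones(len(p))]@M[:3,:3].T;o=M[:3,3];return o+d*((z-o[2])/d[:,2])[:,None]
def pix(n,P,T=None):
    K,D,M=cam(n,T);I=np.linalg.inv(M);return cv2.projectPoints(np.array(P,float).reshape(-1,1,3),cv2.Rodrigues(I[:3,:3])[0],I[:3,3],K,D)[0][:,0]
E
python3 - <<'E'
from h import *
np.set_printoptions(precision=3,suppress=True)
s=monitor.sense();print(s,ctrl.tcp_to_tips)
for c in('top','side'):
    cv2.imwrite(f'pics/{c}0.png',snapshot(c));print(c,cam(c)[2])
    for l in 'glue_bottle hardener_jar spare_block supply_board cradle rubber_mat tea_mug short_block'.split():
        r=trace(c,l)
        for q in r[:2]:
            m=q['pixels'].astype(np.uint8);print(l,q['score'],q['position'],m.sum(),cv2.minAreaRect(cv2.findNonZero(m)), world(c,[q['position']],.01)[0])
E
```

```text
{'time': 0.0, 'joint_positions': array([69.346, 34.386, -0.145, 91.682,  0.102, 54.024, -4.572]), 'qd': array([ 0.112, -0.038,  0.025, -0.027,  0.087,  0.088,  0.13 ]), 'joint_torque': array([  0.   , -77.645,   1.565, -25.8  ,   0.012,   0.009,  -0.   ]), 'tool_pos': array([ 0.203, -0.696,  0.404]), 'orientation': array([[ 0.96 ,  0.28 , -0.001],
       [ 0.28 , -0.96 ,  0.001],
       [-0.   , -0.002, -1.   ]]), 'wrist_force': array([ 0.632, -0.307,  0.455]), 'ft_torque': array([ 0.006, -0.042, -0.005]), 'gripper_force': 0.0, 'opening': 1.000419088778539} 0.1734
top [[-0.026 -0.996  0.09   0.477]
 [-0.999  0.028  0.016  0.199]
 [-0.019 -0.089 -0.996  1.463]
 [ 0.     0.     0.     1.   ]]
glue_bottle 0.79 [271.6, 276.8] 573 ((272.0000305175781, 276.5000305175781), (25.938386917114258, 26.385601043701172), 63.43495178222656) [0.513 0.338 0.01 ]
hardener_jar 0.75 [229.9, 274.3] 617 ((231.0000457763672, 274.00006103515625), (30.074417114257812, 24.738632202148438), 14.03624439239502) [0.522 0.443 0.01 ]
hardener_jar 0.66 [462.0, 177.8] 1302 ((459.0, 175.0), (44.0, 38.0), 90.0) [ 0.752
[... 1646 characters left out ...]
01 ]
spare_block 0.66 [333.3, 305.5] 1609 ((335.0, 304.0), (27.456256866455078, 64.32608795166016), 11.309932708740234) [0.585 0.374 0.01 ]
spare_block 0.3 [381.0, 406.3] 3370 ((382.55999755859375, 404.58001708984375), (88.80000305175781, 42.60000228881836), 53.13010025024414) [0.498 0.595 0.01 ]
cradle 0.91 [349.1, 183.0] 1216 ((349.0400390625, 182.780029296875), (30.60000228881836, 51.599998474121094), 36.869895935058594) [ 0.569 -0.138  0.01 ]
rubber_mat 0.98 [356.2, 231.5] 1620 ((365.26995849609375, 236.6099853515625), (56.99281311035156, 52.60874938964844), 8.130102157592773) [0.544 0.111 0.01 ]
tea_mug 0.83 [290.4, 163.7] 1173 ((288.0, 168.0), (40.0, 36.0), 90.0) [ 0.755 -0.25   0.01 ]
```

Run:
```python
import cv2
a=cv2.imread('pics/top0.png')[150:330,120:520];cv2.imwrite('pics/t1.png',cv2.resize(a,None,fx=2,fy=2,interpolation=2))
a=cv2.imread('pics/side0.png')[120:470,200:480];cv2.imwrite('pics/s1.png',cv2.resize(a,None,fx=1.7,fy=1.7,interpolation=2))
```

```text
(no output)
```

View pics/t1.png

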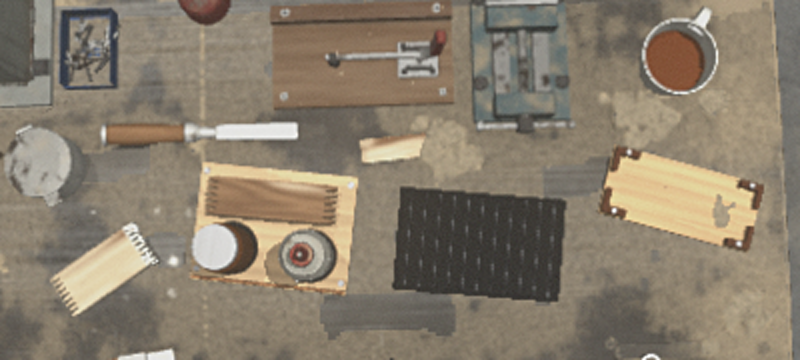

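View pics/s1.png

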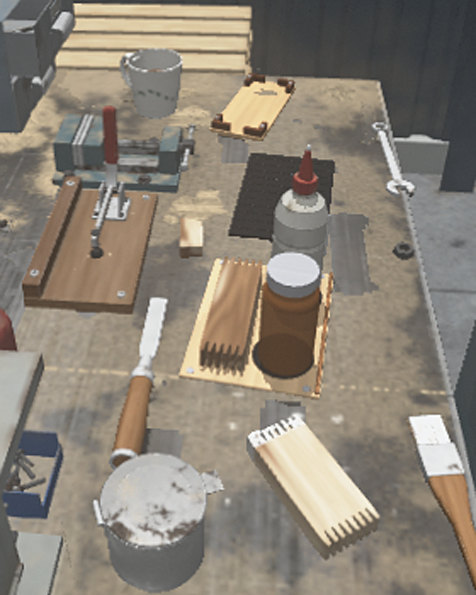

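The top view shows the board at (256,264) with the bottle at (271,276), the jar at about (228,274) and the block at (255,249). The mat is at (360,272), the cradle at (461,249), the mug at (458,176) and the short block at (172,284). Next I work out poses at the correct heights.

```bash
cat >> h.py <<'E'
def rect(n,label,z,T=None,k=0):
    q=trace(n,label)[k];m=q['pixels'].astype(np.uint8)
    c=max(cv2.findContours(m,0,cv2.CHAIN_APPROX_NONE)[0],key=cv2.contourArea)[:,0]
    W=(world(n,c,z,T)[:,:2]*1000).astype(np.float32)
    (cx,cy),(w,h),a=cv2.minAreaRect(W)
    if w>h: w,h,a=h,w,a+90
    # a+90 = direction of long side; yaw of y axis minus 90
    a=(a+90)%180-90
    return q['score'],(round(cx,1),round(cy,1)),(round(w,1),round(h,1)),round(a,2)
E
python3 - <<'E'
from h import *
np.set_printoptions(precision=3,suppress=True)
print(np.array(camera_info('wrist')['T_tool_cam']),cam('wrist')[0])
snapshot('top')
for l,z in(('supply_board',.008),('rubber_mat',.008),('cradle',.012),('spare_block',.034),('short_block',.026)): print(l,rect('top',l,z))
print('cap',world('top',[[120+300/2,150+254/2]],.213),'lid',world('top',[[120+213/2,150+246/2]],.133))
E
```

```text
[[ 0.001 -0.946 -0.324  0.083]
 [ 1.     0.001  0.     0.   ]
 [ 0.    -0.324  0.946  0.031]
 [ 0.     0.     0.     1.   ]] [[425.243   0.    322.516]
 [  0.    425.243 238.479]
 [  0.      0.      1.   ]]
supply_board (0.89, (548.7, 375.7), (153.0, 199.8), -6.91)
rubber_mat (0.82, (520.8, 119.0), (130.6, 209.9), -6.16)
cradle (0.93, (569.7, -139.8), (93.0, 203.3), -17.27)
spare_block (0.81, (581.9, 373.8), (51.9, 158.9), -7.59)
short_block (0.59, (498.8, 589.0), (60.8, 131.0), 32.77)
cap [[0.508 0.322 0.213]] lid [[0.522 0.431 0.133]]
```

```bash
python3 -m jog '[[0,0,0,0,0,-8.35,85],[0,0,0,0,0,-8.35,85],[0,0,0,0,0,-8.35,85],[0,0,0,0,0,-8.35,85],[0,0,0,0,0,-8.35,85],[0,0,0,0,0,-8.35,85],[0,0,0,0,0,-8.35,85],[0,0,0,0,0,-8.35,85]]' 40
python3 -m jog '[[40,25,-4,0,0,0,85],[40,25,-4,0,0,0,85],[40,25,-4,0,0,0,85],[40,25,-4,0,0,0,85],[40,25,-4,0,0,0,85],[40,25,-4,0,0,0,85],[40,25,-4,0,0,0,85],[40,25,-4,0,0,0,85],[40,25,-4,0,0,0,85],[40,25,-4,0,0,0,85],[40,25,-4,0,0,0,85],[40,25,-4,0,0,0,85]]'
python3 -m jog '[[48,-8,0,0,0,0,85],[48,-8,0,0,0,0,85],[48,-8,0,0,0,0,85],[48,-8,0,0,0,0,85],[48,-8,0,0,0,0,85],[48,-8,0,0,0,0,85],[48,-8,0,0,0,0,85],[48,-8,0,0,0,0,85],[48,-8,0,0,0,0,85],[48,-8,0,0,0,0,85],[48,-8,0,0,0,0,85],[48,-8,0,0,0,0,85]]'
cat >> h.py <<'E'
def go(x,y,z,yaw):
    "rows needed: tool-frame translation (mm) and turn to a tool-down target; xyz of TCP in m, yaw of tool x in deg"
    from scipy.spatial.transform import Rotation as R
    T=pose();a=np.radians(yaw);G=np.array([[np.cos(a),np.sin(a),0],[np.sin(a),-np.cos(a),0],[0,0,-1]])
    r=R.from_matrix(T[:3,:3].T@G).as_rotvec(degrees=True)
    return np.round((T[:3,:3].T@(np.array([x,y,z])-T[:3,3]))*1000,1),np.round(r,2)
def look(name):
    T=pose();i=snapshot('wrist');cv2.imwrite(f'pics/{name}.png',i);return T,i
E
python3 -c "
from h import *
print(pose(),go(.52,.375,.45,83.1))"
```

```text
time: 2.0
tool_pos: [0.2029, -0.696, 0.4047]
orientation: [[0.115, 0.993, -0.0], [0.993, -0.115, -0.0], [-0.0, -0.0, -1.0]]
wrist_force: [-0.0, -0.9, -0.3]
opening: 1.0
gripper_force: 0.0
time: 3.2
tool_pos: [0.5597, -0.2542, 0.4531]
orientation: [[0.121, 0.993, 0.0], [0.993, -0.121, -0.0], [-0.0, 0.0, -1.0]]
wrist_force: [0.5, -0.3, -0.5]
opening: 0.994
gripper_force: 0.0
time: 4.4
tool_pos: [0.5328, 0.3295, 0.4528]
orientation: [[0.121, 0.993, 0.0], [0.993, -0.121, -0.0], [0.0, 0.0, -1.0]]
wrist_force: [1.1, -0.4, 0.2]
opening: 0.996
gripper_force: 0.0
[[ 1.21138219e-01  9.92635541e-01  4.63804327e-04  5.32782726e-01]
 [ 9.92635649e-01 -1.21138209e-01 -4.78473769e-05  3.29498319e-01]
 [ 8.68941878e-06  4.66184855e-04 -9.99999891e-01  4.52838957e-01]
 [ 0.00000000e+00  0.00000000e+00  0.00000000e+00  1.00000000e+00]] (array([ 43.6, -18.2,   2.8]), array([ 0.03, -0.  , -0.06]))
```

Run:
```python
from h import *
T,i=look('w1')
for l in('glue_bottle','hardener_jar','spare_block','supply_board'):
    for q in trace('wrist',l)[:2]:
        m=q['pixels'].astype(np.uint8);x,y,w,h=cv2.boundingRect(m);print(l,q['score'],q['position'],(x,y,w,h))
print(rect('wrist','spare_block',.034,T))
print(rect('wrist','supply_board',.008,T))
```

```text
glue_bottle 0.71 [289.7, 210.9] (241, 154, 88, 120)
hardener_jar 0.78 [286.4, 71.5] (242, 26, 85, 87)
spare_block 0.64 [367.0, 122.3] (338, 34, 59, 183)
supply_board 0.6 [330.8, 124.0] (247, 20, 165, 212)
(0.64, (578.2, 377.7), (50.6, 160.7), -6.29)
(0.6, (544.2, 377.9), (149.8, 199.1), -7.25)
```

View pics/w1.png

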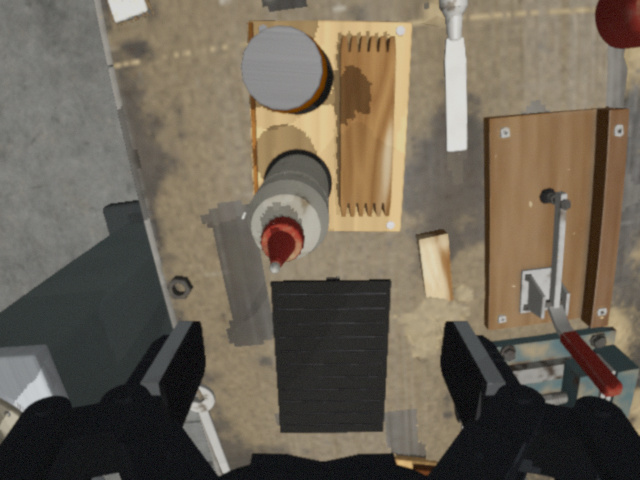

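The wrist view shows the lid centred at about (285,69), the cap near (283,240) and the nozzle tip at about (276,267). The block spans (338–397, 34–217) and the mat is below.

Run:
```python
from h import *
i=cv2.imread('pics/w1.png');T=pose()
h=cv2.cvtColor(i,cv2.COLOR_BGR2HSV)
red=((h[...,1]>130)&((h[...,0]<10)|(h[...,0]>170))).astype(np.uint8);red[:, 340:]=0;red[:200]=0
c=max(cv2.findContours(red,0,2)[0],key=cv2.contourArea);print(cv2.boundingRect(c))
g=((h[...,1]<45)&(h[...,2]>90)).astype(np.uint8);g[:,:235]=0;g[:,335:]=0;g[:20]=0;g[115:]=0
c=max(cv2.findContours(g,0,1)[0],key=cv2.contourArea);print(cv2.fitEllipse(cv2.convexHull(c)))
print('lid',world('wrist',[[285,69]],.133,T),'tip',world('wrist',[[276,267]],.213,T))
t=np.linspace(0,2*np.pi,40)
for (x,y),z,r in (((.513,.330),.174,.014),((.513,.330),.158,.014),((.513,.330),.213,.003),((.513,.330),.118,.031),((.524,.429),.133,.0265)):
    P=pix('wrist',np.c_[x+r*np.cos(t),y+r*np.sin(t),z+0*t],T);print(P.min(0),P.max(0));cv2.polylines(i,[P.astype(int)],True,(0,255,0))
cv2.imwrite('pics/w1o.png',cv2.resize(i[0:300,200:440],None,fx=2.,fy=2.))
```

```text
(261, 217, 43, 48)
((280.646728515625, 66.46668243408203), (80.43609619140625, 87.33599090576172), 159.5211639404297)
lid [[0.52183762 0.42723324 0.133     ]] tip [[0.50863267 0.3246297  0.213     ]]
[265.53013049 211.46296024] [311.05531917 254.75432611]
[268.67277894 204.84182092] [311.69903334 246.00438553]
[276.89589864 251.40394724] [288.25472373 261.99992296]
[252.29957852 167.90591214] [336.04179511 248.9971107 ]
[246.84390489  21.91273082] [329.32719667 107.88655437]
```

View pics/w1o.png

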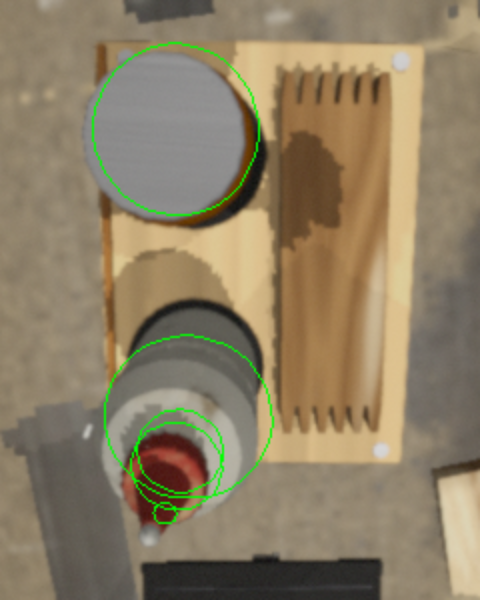

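```bash
python3 -c "
from h import *
print(go(.509,.325,.322,83.1))"
```

```text
(array([ -3.9, -24.3, 130.6]), array([ 0.01,  0.06, -0.15]))
```

```bash
python3 -m jog '[[-4,-24,0,0,0,0,85],[0,0,0,0,0,0,85],[0,0,25,0,0,0,85],[0,0,25,0,0,0,85],[0,0,25,0,0,0,70],[0,0,25,0,0,0,60],[0,0,20,0,0,0,60],[0,0,10,0,0,0,60],[0,0,0,0,0,0,55],[0,0,0,0,0,0,50]]' 40
python3 -c "
from h import *
T,i=look('w2');print(T)"
```

```text
time: 5.75
tool_pos: [0.5093, 0.3263, 0.3233]
orientation: [[0.122, 0.993, 0.001], [0.993, -0.122, 0.0], [0.0, 0.001, -1.0]]
wrist_force: [0.9, -0.7, -0.3]
opening: 0.587
gripper_force: 0.0
[[ 1.21506095e-01  9.92590469e-01  6.56205324e-04  5.09298339e-01]
 [ 9.92590600e-01 -1.21506332e-01  3.34169893e-04  3.26309203e-01]
 [ 4.11426953e-04  6.10739558e-04 -9.99999729e-01  3.23333548e-01]
 [ 0.00000000e+00  0.00000000e+00  0.00000000e+00  1.00000000e+00]]
```

View pics/w2.png

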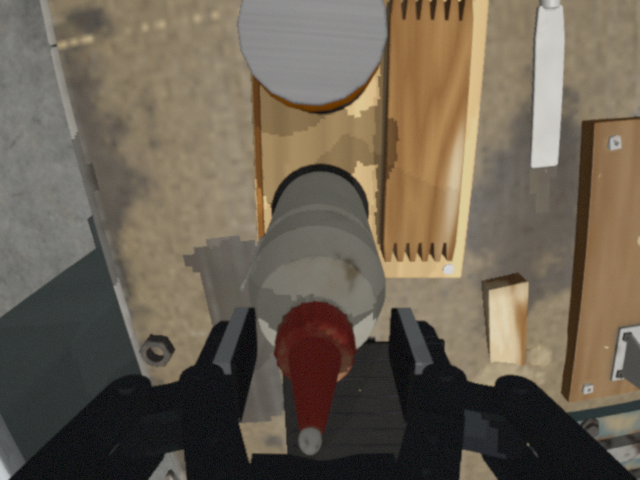

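The nozzle tip is at (310,440) and the cap is centred near column 315. The fingers' midline is at about 323, so I compute the offset.

Run:
```python
from h import *
T=pose()
for p,z in(([310,440],.213),([315,327],.174),([315,325],.170)):
    w=world('wrist',[p],z,T)[0];print(w,(T[:3,:3].T@(w-T[:3,3]))*1000)
```

```text
[0.50704017 0.33099391 0.213     ] [  4.07178431  -2.8671138  110.69364493]
[0.50874589 0.33955837 0.174     ] [ 12.74282831  -2.25823984 149.70263904]
[0.50847808 0.33796636 0.17      ] [ 11.1262833   -2.33548847 153.70101661]
```

```bash
python3 -m jog '[[4,-2.5,0,0,0,0,50],[0,0,0,0,0,0,40],[0,0,0,0,0,0,34],[0,0,0,0,0,0,30],[0,0,0,0,0,0,26],[0,0,0,0,0,0,20],[0,0,0,0,0,0,20],[0,0,0,0,0,0,20]]' 40
```

```text
time: 6.6
tool_pos: [0.5076, 0.331, 0.3236]
orientation: [[0.121, 0.993, 0.002], [0.993, -0.121, 0.001], [0.002, 0.002, -1.0]]
wrist_force: [1.9, -0.3, 6.1]
opening: 0.31
gripper_force: 38.4
```

```bash
python3 -m jog '[[0,0,0,0,0,0,20],[0,0,-5,0,0,0,20],[0,0,-10,0,0,0,20],[0,0,-15,0,0,0,20],[0,0,-15,0,0,0,20],[0,0,-10,0,0,0,20],[0,0,-5,0,0,0,20],[-4,1,0,0,0,0,20],[-9,1.5,0,0,0,0,20],[-15,2,0,0,0,0,20],[-18,3,0,0,0,0,20],[-18,3,0,0,0,0,20]]' 70
python3 -m jog '[[-18,3,0,0,0,0,20],[-18,3,0,0,0,0,20],[-18,3,0,0,0,0,20],[-18,3,0,0,0,0,20],[-18,3,0,0,0,0,20],[-18,3,0,0,0,0,20],[-18,3,0,0,0,0,20],[-18,3,0,0,0,0,20],[-18,3,0,0,0,0,20],[-18,2,0,0,0,0,20],[-9,0,0,0,0,0,20],[-5,0,0,0,0,0,20]]'
python3 - <<'E'
from h import *
print(go(.5155,.069,.3236,83.1)); snapshot('side');snapshot('top')
cv2.imwrite('pics/s2.png',cv2.resize(snapshot('side')[100:340,240:480],None,fx=2,fy=2))
print(rect('top','rubber_mat',.008))
E
```

```text
time: 7.8
tool_pos: [0.5095, 0.2637, 0.3821]
orientation: [[0.122, 0.993, -0.001], [0.993, -0.122, -0.001], [-0.001, -0.001, -1.0]]
wrist_force: [0.3, -0.3, -5.0]
opening: 0.296
gripper_force: 69.2
time: 9.0
tool_pos: [0.5144, 0.0682, 0.3825]
orientation: [[0.123, 0.992, -0.001], [0.992, -0.123, -0.001], [-0.001, -0.001, -1.0]]
wrist_force: [-0.3, -0.1, -4.9]
opening: 0.296
gripper_force: 69.4
(array([ 1. ,  1. , 58.9]), array([-0.03,  0.04, -0.16]))
(0.59, (522.8, 139.2), (132.1, 169.0), -5.36)
```

View pics/s2.png

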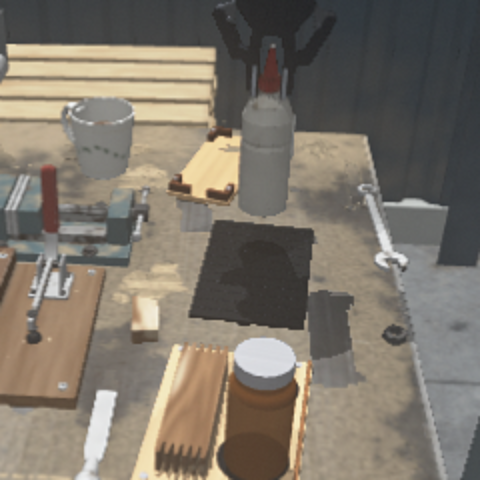

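The bottle is held upright above the mat. I lower it now.

```bash
python3 -m jog '[[0,0,8,0,0,0,20],[0,0,15,0,0,0,20],[0,0,15,0,0,0,20],[0,0,10,0,0,0,20],[0,0,6,0,0,0,20],[0,0,3,0,0,0,20],[0,0,1,0,0,0,20],[0,0,0,0,0,0,20],[0,0,0,0,0,0,20]]'
```

```text
time: 10.1
tool_pos: [0.5149, 0.07, 0.3251]
orientation: [[0.121, 0.993, 0.001], [0.993, -0.121, 0.0], [0.0, 0.001, -1.0]]
wrist_force: [-0.5, -0.3, -4.6]
opening: 0.297
gripper_force: 69.4
```

```bash
python3 -m jog '[[0,0,1,0,0,0,20],[0,0,1,0,0,0,20],[0,0,0,0,0,0,20]]' 
python3 -m jog '[[0,0,0.7,0,0,0,20],[0,0,0,0,0,0,20]]'
```

```text
time: 10.4
tool_pos: [0.5151, 0.0701, 0.324]
orientation: [[0.121, 0.993, 0.002], [0.993, -0.121, -0.0], [0.0, 0.002, -1.0]]
wrist_force: [-2.5, -1.0, 10.7]
opening: 0.298
gripper_force: 71.5
time: 10.6
tool_pos: [0.5151, 0.0702, 0.3239]
orientation: [[0.121, 0.993, 0.003], [0.993, -0.121, -0.0], [-0.0, 0.003, -1.0]]
wrist_force: [-4.0, -1.8, 18.5]
opening: 0.295
gripper_force: 72.6
```

```bash
python3 -m jog '[[0,0,0,0,0,0,32],[0,0,0,0,0,0,40],[0,0,0,0,0,0,60],[0,0,0,0,0,0,85],[0,0,0,0,0,0,85],[0,0,-5,0,0,0,85],[0,0,-15,0,0,0,85],[0,0,-30,0,0,0,85],[0,0,-40,0,0,0,85],[0,0,-20,0,0,0,85]]' 40
python3 -m jog '[[30,0,0,0,0,0,85],[40,-3,0,0,0,0,85],[40,-4,0,0,0,0,85],[40,-4,0,0,0,0,85],[40,-4,0,0,0,0,85],[40,-4,0,0,0,0,85],[40,-4,0,0,0,0,85],[20,-4,0,0,0,0,85],[0,0,0,0,0,0,85],[0,0,0,0,0,0,85]]'
python3 - <<'E'
from h import *
T,i=look('w3')
q=trace('wrist','hardener_jar')[0];print(q['score'],cv2.boundingRect(q['pixels'].astype(np.uint8)))
h=cv2.cvtColor(i,cv2.COLOR_BGR2HSV)
print(rect('wrist','spare_block',.034,T),rect('wrist','supply_board',.008,T))
print(go(.5205,.428,.285,83.1),T[:3,3])
E
```

```text
time: 11.6
tool_pos: [0.515, 0.0703, 0.435]
orientation: [[0.121, 0.993, 0.003], [0.993, -0.121, 0.001], [0.001, 0.003, -1.0]]
wrist_force: [-0.1, 0.4, -0.2]
opening: 0.992
gripper_force: 0.0
time: 12.6
tool_pos: [0.5229, 0.361, 0.4318]
orientation: [[0.12, 0.993, -0.001], [0.993, -0.12, -0.001], [-0.001, -0.0, -1.0]]
wrist_force: [-0.7, -0.4, -0.0]
opening: 0.997
gripper_force: 0.0Traceback (most recent call last):
  File "<stdin>", line 3, in <module>
IndexError: list index out of range
```

View pics/w3.png

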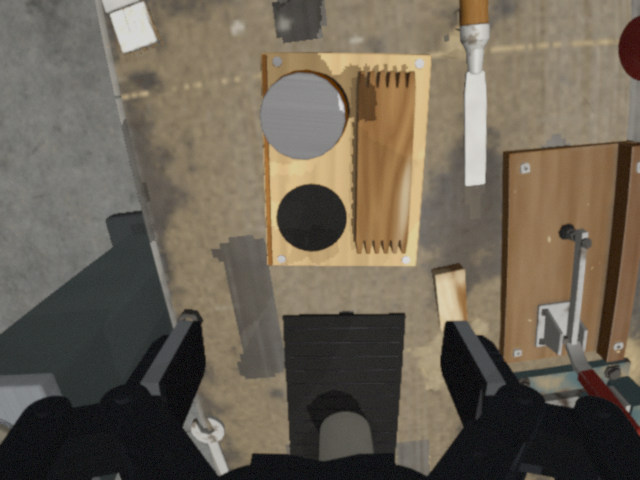

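The lid centre is at (304,115) and the bottle's empty spot is centred at (312,217). The block spans columns 356–415 and rows 71–255.

Run:
```python
from h import *
np.set_printoptions(precision=4,suppress=True)
T=pose();l=world('wrist',[[304,115]],.133,T)[0]
print('lid',l,'spot',world('wrist',[[312,217]],.008,T),go(l[0],l[1],.285,83.1))
C=world('wrist',[[262,54],[431,54],[416,265],[266,265]],.008,T);print(C,C.mean(0))
B=world('wrist',[[358,72],[415,72],[408,254],[356,254]],.034,T);print(B,B.mean(0))
```

```text
lid [0.5209 0.4315 0.133 ] spot [[0.5098 0.3313 0.008 ]] (array([ 71.1, -11.3, 146.9]), array([ 0.01,  0.06, -0.12]))
[[0.4855 0.4828 0.008 ]
 [0.6315 0.4657 0.008 ]
 [0.6069 0.2692 0.008 ]
 [0.4576 0.2875 0.008 ]] [0.5454 0.3763 0.008 ]
[[0.5644 0.4565 0.034 ]
 [0.611  0.4514 0.034 ]
 [0.5951 0.2926 0.034 ]
 [0.5471 0.2985 0.034 ]] [0.5794 0.3747 0.034 ]
```

```bash
python3 -m jog '[[36,-6,0,0,0,0,85],[35,-5.5,0,0,0,0,85],[0,0,0,0,0,0,85],[0,0,25,0,0,0,85],[0,0,35,0,0,0,85],[0,0,35,0,0,0,85],[0,0,25,0,0,0,85],[0,0,15,0,0,0,85],[0,0,10,0,0,0,80],[0,0,6,0,0,0,75],[0,0,0,0,0,0,70],[0,0,0,0,0,0,70]]' 40
python3 - <<'E'
from h import *
T,i=look('w4');print(T[:3,3],monitor.sense()['opening'])
E
```

```text
time: 13.9
tool_pos: [0.5204, 0.4331, 0.2819]
orientation: [[0.121, 0.993, 0.001], [0.993, -0.121, 0.001], [0.001, 0.001, -1.0]]
wrist_force: [0.4, 0.6, 0.4]
opening: 0.821
gripper_force: 0.0
[0.52042715 0.43313898 0.28192636] 0.819015475632531
```

View pics/w4.png

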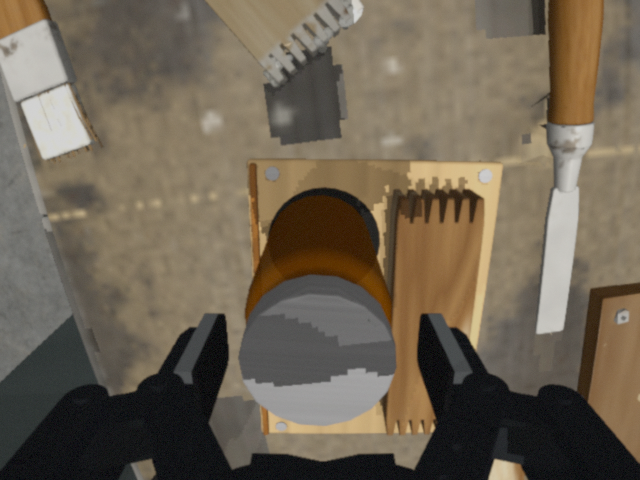

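The lid covers columns 239–396 and rows 278–425, centred at about (317.5,351). The finger midline is at about 324, so the jar is 2 mm off.

```bash
python3 - <<'E'
from h import *
T=pose();w=world('wrist',[[317.5,351]],.133,T)[0];print(w,(T[:3,:3].T@(w-T[:3,3]))*1000)
E
python3 -m jog '[[0,-1.8,0,0,0,0,66],[0,0,0,0,0,0,62],[0,0,0,0,0,0,58],[0,0,0,0,0,0,54],[0,0,0,0,0,0,50],[0,0,0,0,0,0,46],[0,0,0,0,0,0,46],[0,0,0,0,0,0,46]]' 40
```

```text
[0.51959846 0.43764711 0.133     ] [  4.17535657  -1.47991944 149.01793424]
time: 14.75
tool_pos: [0.5185, 0.4333, 0.2814]
orientation: [[0.121, 0.993, 0.0], [0.993, -0.121, 0.0], [0.0, 0.0, -1.0]]
wrist_force: [0.1, -1.4, 5.2]
opening: 0.603
gripper_force: 41.5
```

```bash
python3 -m jog '[[0,0,0,0,0,0,46],[0,0,-5,0,0,0,46],[0,0,-10,0,0,0,46],[0,0,-15,0,0,0,46],[0,0,-15,0,0,0,46],[0,0,-10,0,0,0,46],[0,0,-5,0,0,0,46],[-4,1,0,0,0,0,46],[-9,1.5,0,0,0,0,46],[-15,2,0,0,0,0,46],[-18,3,0,0,0,0,46],[-18,3,0,0,0,0,46]]' 70
python3 -m jog '[[-18,3,0,0,0,0,46],[-18,3,0,0,0,0,46],[-18,3,0,0,0,0,46],[-18,3,0,0,0,0,46],[-18,3,0,0,0,0,46],[-18,3,0,0,0,0,46],[-18,3,0,0,0,0,46],[-18,3,0,0,0,0,46],[-18,3,0,0,0,0,46],[-18,2,0,0,0,0,46],[-12,0,0,0,0,0,46],[-5,0,0,0,0,0,46]]'
python3 -m jog '[[0,0,8,0,0,0,46],[0,0,15,0,0,0,46],[0,0,15,0,0,0,46],[0,0,10,0,0,0,46],[0,0,6,0,0,0,46],[0,0,3,0,0,0,46],[0,0,1,0,0,0,46],[0,0,0,0,0,0,46],[0,0,0,0,0,0,46]]'
```

```text
time: 15.95
tool_pos: [0.5212, 0.366, 0.3404]
orientation: [[0.121, 0.993, -0.001], [0.993, -0.122, -0.001], [-0.001, -0.001, -1.0]]
wrist_force: [-0.1, -0.2, -3.8]
opening: 0.599
gripper_force: 73.6
time: 17.15
tool_pos: [0.526, 0.1676, 0.341]
orientation: [[0.122, 0.992, -0.0], [0.992, -0.122, -0.001], [-0.001, -0.0, -1.0]]
wrist_force: [-1.0, 0.4, -4.0]
opening: 0.6
gripper_force: 73.6
time: 18.05
tool_pos: [0.5262, 0.1694, 0.2834]
orientation: [[0.121, 0.993, 0.001], [0.993, -0.121, 0.0], [0.0, 0.001, -1.0]]
wrist_force: [1.2, -0.3, -3.6]
opening: 0.603
gripper_force: 73.6
```

```bash
python3 -m jog '[[0,0,1,0,0,0,46],[0,0,1,0,0,0,46],[0,0,0,0,0,0,46]]' 
python3 -m jog '[[0,0,0,0,0,0,56],[0,0,0,0,0,0,64],[0,0,0,0,0,0,74],[0,0,0,0,0,0,85],[0,0,0,0,0,0,85],[0,0,-5,0,0,0,85],[0,0,-15,0,0,0,85],[0,0,-30,0,0,0,85],[0,0,-40,0,0,0,85],[0,0,-40,0,0,0,85],[0,0,-20,0,0,0,85],[0,0,0,0,0,0,85]]' 40
python3 - <<'E'
from h import *
print(go(.5794,.3747,.43,82.9))
cv2.imwrite('pics/s3.png',cv2.resize(snapshot('side')[100:340,240:480],None,fx=2,fy=2))
E
```

```text
time: 18.35
tool_pos: [0.5263, 0.1694, 0.2816]
orientation: [[0.121, 0.993, 0.001], [0.993, -0.121, 0.0], [0.0, 0.001, -1.0]]
wrist_force: [-0.3, -0.6, 2.2]
opening: 0.599
gripper_force: 74.3
time: 19.55
tool_pos: [0.5264, 0.1697, 0.4344]
orientation: [[0.121, 0.993, 0.005], [0.993, -0.121, 0.002], [0.002, 0.005, -1.0]]
wrist_force: [0.9, -0.4, -0.2]
opening: 0.995
gripper_force: 0.0
(array([209.9,  27.8,   5. ]), array([ 0.29, -0.13,  0.15]))
```

View pics/s3.png

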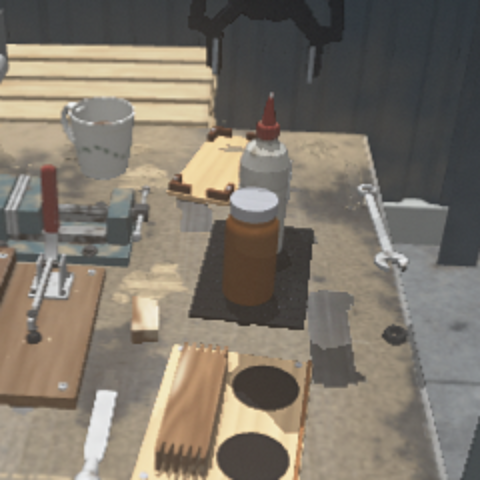

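Both stand upright on the mat. Now the block.

```bash
python3 -m jog '[[30,4,0,0.3,0,0,85],[40,6,0,0,0,-0.5,85],[45,6,0,0,0,0,85],[45,6,0,0,0,0,85],[35,4,0,0,0,0,85],[15,2,0,0,0,0,85],[0,0,0,0,0,0,85],[0,0,30,0,0,0,85],[0,0,40,0,0,0,85],[0,0,40,0,0,0,80],[0,0,30,0,0,0,75],[0,0,0,0,0,0,70]]'
python3 -m jog '[[0,0,0,0,0,0,70],[0,0,0,0,0,0,70]]'
python3 - <<'E'
from h import *
T,i=look('w5');print(T,ctrl.tcp_to_tips);print(rect('wrist','spare_block',.034,T))
E
```

```text
time: 20.8
tool_pos: [0.5765, 0.3716, 0.2862]
orientation: [[0.113, 0.993, -0.012], [0.994, -0.113, -0.005], [-0.007, -0.011, -1.0]]
wrist_force: [-1.6, -0.8, -0.2]
opening: 0.817
gripper_force: 0.0
time: 21.0
tool_pos: [0.5779, 0.3746, 0.2928]
orientation: [[0.113, 0.994, -0.003], [0.994, -0.113, 0.002], [0.001, -0.003, -1.0]]
wrist_force: [0.4, 0.3, -0.1]
opening: 0.824
gripper_force: 0.0
[[ 0.11281253  0.99361086 -0.00328515  0.5778662 ]
 [ 0.99361522 -0.11280694  0.00184142  0.37459942]
 [ 0.00145907 -0.00347191 -0.99999291  0.2927614 ]
 [ 0.          0.          0.          1.        ]] 0.1734
(0.62, (578.7, 377.6), (47.8, 159.0), -6.38)
```

View pics/w5.png

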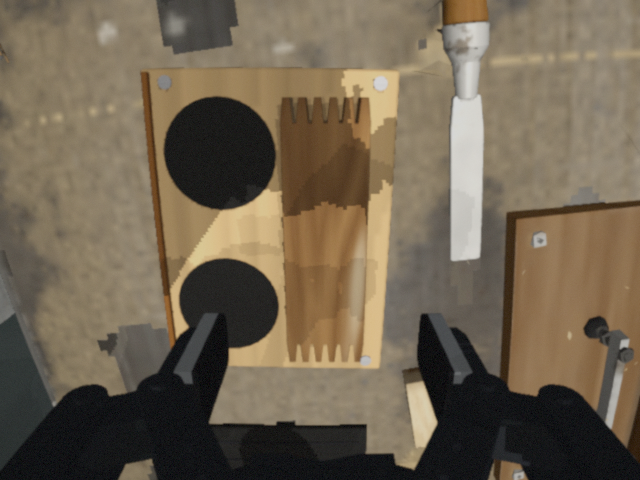

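The block is clear at columns 281–370 and rows 97–362, and the reading agrees with the earlier one, so I descend.

```bash
python3 -m jog '[[2.6,0.5,10,0,0,0,70],[0,0,20,0,0,0,70],[0,0,25,0,0,0,70],[0,0,20,0,0,0,70],[0,0,12,0,0,0,70],[0,0,8,0,0,0,70],[0,0,5,0,0,0,65],[0,0,0,0,0,0,60],[0,0,0,0,0,0,55],[0,0,0,0,0,0,51]]'  40
python3 -m jog '[[0,0,0,0,0,0,47],[0,0,0,0,0,0,42],[0,0,0,0,0,0,42],[0,0,0,0,0,0,42]]'
```

```text
time: 22.1
tool_pos: [0.5779, 0.3775, 0.1917]
orientation: [[0.112, 0.994, -0.004], [0.994, -0.112, 0.001], [0.001, -0.004, -1.0]]
wrist_force: [-0.1, -0.1, 0.1]
opening: 0.596
gripper_force: 0.1
time: 22.5
tool_pos: [0.578, 0.3775, 0.192]
orientation: [[0.112, 0.994, -0.004], [0.994, -0.112, 0.001], [0.001, -0.004, -1.0]]
wrist_force: [0.4, -1.1, 5.7]
opening: 0.549
gripper_force: 41.3
```

```bash
python3 -m jog '[[0,0,0,0,0,0,42],[0,0,-5,0,0,0,42],[0,0,-12,0,0,0,42],[0,0,-22,0,0,0,42],[0,0,-30,0,0,0,42],[0,0,-30,0,0,0,42],[0,0,-30,0,0,0,42],[0,0,-30,0,0,0,42],[0,0,-30,0,0,0,42],[0,0,-30,0,0,0,42],[0,0,-20,0,0,0,42],[0,0,-8,0,0,0,42]]' 60
python3 - <<'E'
from h import *
snapshot('side');snapshot('top')
for l,z in(('cradle',.012),('supply_board',.008),('rubber_mat',.008)):
  for c in('side','top'):
    try: print(l,c,rect(c,l,z))
    except Exception as e: print(l,c,e)
print(go(.567,-.139,.44,72.7),go(.567,-.139,.44,83.6))
E
```

```text
time: 23.7
tool_pos: [0.5787, 0.3774, 0.441]
orientation: [[0.112, 0.994, -0.002], [0.994, -0.112, 0.003], [0.002, -0.003, -1.0]]
wrist_force: [0.6, -0.3, -2.1]
opening: 0.542
gripper_force: 62.0
cradle side list index out of range
cradle top (0.7, (570.0, -139.7), (91.4, 200.7), -16.63)
supply_board side (0.67, (502.2, -112.8), (71.7, 360.6), -4.89)
supply_board top (0.94, (503.1, 435.3), (48.5, 91.4), -9.51)
rubber_mat side (0.61, (518.5, 120.3), (132.8, 218.9), -5.5)
rubber_mat top (0.91, (521.0, 117.0), (129.3, 206.0), -6.49)
(array([-514.2,   46. ,   -3.2]), array([-0.38,  0.1 , 10.88])) (array([-514.2,   46. ,   -3.2]), array([-0.39,  0.07, -0.02]))
```

```bash
python3 -m jog '[[-10,1,0,0,0,0,42],[-20,2,0,0,0,0,42],[-28,2.5,0,0,0,0,42],[-28,2.5,0,0,0,0,42],[-28,2.5,0,0,0,0,42],[-28,2.5,0,0,0,0,42],[-28,2.5,0,0,0,0,42],[-28,2.5,0,0,0,0,42],[-28,2.5,0,0,0,0,42],[-28,2.5,0,0,0,0,42],[-28,2.5,0,0,0,0,42],[-28,2.5,0,0,0,0,42]]'
python3 -m jog '[[-28,2.5,0,0,0,0,42],[-28,2.5,0,0,0,0,42],[-28,2.5,0,0,0,0,42],[-28,2.5,0,0,0,0,42],[-28,2.5,0,0,0,0,42],[-28,2.5,0,0,0,0,42],[-20,2,0,0,0,0,42],[-10,1,0,0,0,0,42],[0,0,0,0,0,3.5,42],[0,0,0,0,0,3.5,42],[0,0,0,0,0,3.5,42],[0,0,0,0,0,0,42]]'
python3 -c "
from h import *
print(go(.568,-.1395,.25,73.1))"
```

```text
time: 25.3
tool_pos: [0.5715, 0.0642, 0.4375]
orientation: [[0.113, 0.994, -0.006], [0.994, -0.113, 0.0], [-0.0, -0.006, -1.0]]
wrist_force: [-0.9, -0.1, -2.3]
opening: 0.541
gripper_force: 62.0
time: 26.5
tool_pos: [0.5674, -0.1322, 0.4375]
orientation: [[0.291, 0.957, -0.005], [0.957, -0.292, 0.001], [-0.001, -0.005, -1.0]]
wrist_force: [0.1, -1.0, -0.0]
opening: 0.542
gripper_force: 62.0
(array([ -6.6,   3.7, 187.5]), array([-0.31,  0.05, -0.05]))
```

```bash
python3 -m jog '[[-6.5,3.5,10,-0.3,0,0,42],[0,0,20,0,0,0,42],[0,0,35,0,0,0,42],[0,0,40,0,0,0,42],[0,0,40,0,0,0,42],[0,0,35,0,0,0,42],[0,0,20,0,0,0,42],[0,0,15,0,0,0,42],[0,0,8,0,0,0,42],[0,0,0,0,0,0,42],[0,0,0,0,0,0,42]]'
python3 - <<'E'
from h import *
T,i=look('w6');t=snapshot('top')[190:310,400:520];s=snapshot('side')[140:240,290:410]
print(T[:3,3],go(.568,-.1395,.215,73.1))
o=np.zeros((480,800,3),np.uint8);o[:400,:400]=cv2.resize(t,(400,400),interpolation=2);o[:333,400:]=cv2.resize(s,(400,333),interpolation=2);cv2.imwrite('pics/c6.png',o)
E
```

```text
time: 27.6
tool_pos: [0.5691, -0.1403, 0.2148]
orientation: [[0.291, 0.957, 0.0], [0.957, -0.291, -0.001], [-0.001, 0.0, -1.0]]
wrist_force: [0.6, -0.0, -1.7]
opening: 0.541
gripper_force: 62.0
[ 0.56913768 -0.1402739   0.21479789] (array([ 0.5, -1.4,  0.4]), array([ 0.09,  0.04, -0.04]))
```

View pics/c6.png

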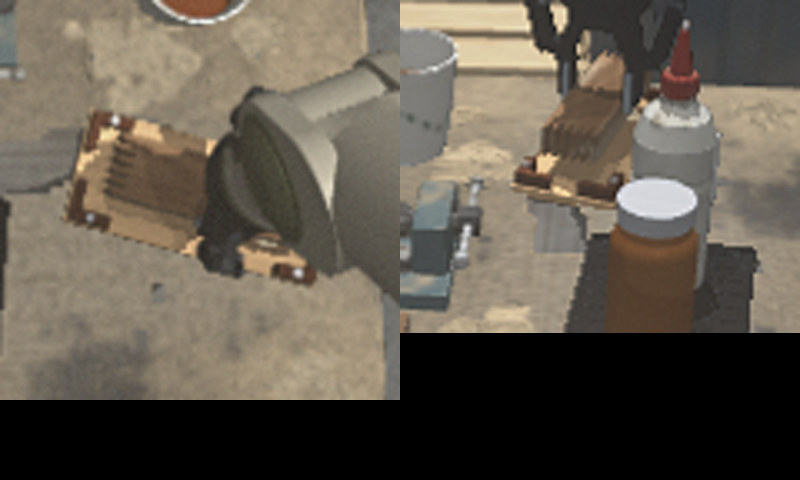

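View pics/w6.png

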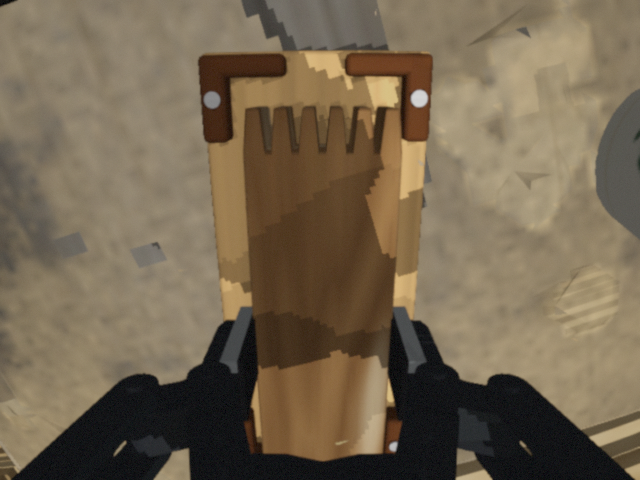

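The wrist view shows the cradle's far cleats with outer corners at (200,55) and (432,55). The block's end is at columns 245–401, row 108.

Run:
```python
from h import *
np.set_printoptions(precision=1,suppress=True)
T=pose()
f=lambda p,z:((world('wrist',p,z,T)-T[:3,3])@T[:3,:3]*1000)[:,:2]
c=f([[200,55],[432,55],[206,141],[429,140]],.022);b=f([[245,108],[401,108]],.0568)
print(c,c[:2].mean(0)-[100,0],b,b.mean(0)-[80,0])
```

```text
[[ 97.6 -44.2]
 [ 97.6  39.5]
 [ 66.7 -44.1]
 [ 67.1  40.4]] [-2.4 -2.3] [[ 79.6 -22.4]
 [ 79.7  22.9]] [-0.3  0.2]
```

```bash
python3 -m jog '[[-2,-2.4,0,0,0,0,42],[0,0,0,0,0,0,42],[0,0,5,0,0,0,42],[0,0,5,0,0,0,42],[0,0,5,0,0,0,42],[0,0,3,0,0,0,42],[0,0,0,0,0,0,42],[0,0,0,0,0,0,42]]'
python3 -m jog '[[0,0,1.5,0,0,0,42],[0,0,0,0,0,0,42]]'
```

```text
time: 28.55
tool_pos: [0.5661, -0.1413, 0.1964]
orientation: [[0.291, 0.957, -0.001], [0.957, -0.291, -0.001], [-0.001, -0.0, -1.0]]
wrist_force: [0.5, -0.6, -1.2]
opening: 0.546
gripper_force: 62.0
time: 28.75
tool_pos: [0.5661, -0.1414, 0.195]
orientation: [[0.291, 0.957, -0.0], [0.957, -0.291, -0.001], [-0.001, 0.0, -1.0]]
wrist_force: [-0.8, -0.0, -1.5]
opening: 0.543
gripper_force: 62.0
```

```bash
python3 -m jog '[[0,0,1,0,0,0,42],[0,0,0,0,0,0,42]]'
python3 -m jog '[[0,0,0.6,0,0,0,42],[0,0,0,0,0,0,42]]'
```

```text
time: 28.95
tool_pos: [0.5662, -0.1414, 0.1942]
orientation: [[0.291, 0.957, 0.0], [0.957, -0.291, -0.001], [-0.001, 0.0, -1.0]]
wrist_force: [0.1, -0.9, -0.6]
opening: 0.543
gripper_force: 62.1
time: 29.15
tool_pos: [0.5661, -0.1414, 0.1941]
orientation: [[0.291, 0.957, 0.0], [0.957, -0.291, -0.001], [-0.001, 0.001, -1.0]]
wrist_force: [-1.4, 0.6, 8.4]
opening: 0.545
gripper_force: 63.0
```

Touchdown. I release and rise.

```bash
python3 -m jog '[[0,0,0,0,0,0,52],[0,0,0,0,0,0,58],[0,0,0,0,0,0,66],[0,0,0,0,0,0,72],[0,0,-5,0,0,0,75],[0,0,-15,0,0,0,75],[0,0,-30,0,0,0,75],[0,0,-45,0,0,0,75],[0,0,-45,0,0,0,80],[0,0,-45,0,0,0,85],[0,0,-35,0,0,0,85],[0,0,-20,0,0,0,85]]' 40
python3 - <<'E'
from h import *
T,i=look('w7');print(T[:3,3])
print(rect('wrist','spare_block',.036,T),rect('wrist','cradle',.012,T))
E
```

```text
time: 30.35
tool_pos: [0.5662, -0.141, 0.4372]
orientation: [[0.291, 0.957, 0.004], [0.957, -0.291, -0.002], [-0.001, 0.004, -1.0]]
wrist_force: [-0.1, 0.5, -0.6]
opening: 0.995
gripper_force: 0.0
[ 0.56615358 -0.14102415  0.4371508 ]
(0.58, (565.7, -141.7), (48.6, 159.0), -17.0) (0.74, (566.3, -140.6), (90.2, 202.7), -16.68)
```

View pics/w7.png

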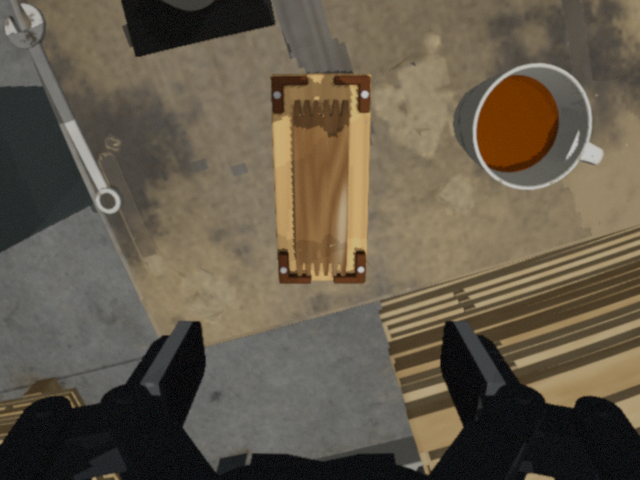

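The block lies centred between the cleats at (321,188), about 1 mm off. Now I return the jar.

```bash
python3 -m jog '[[0,0,0,0.2,0,-5,85],[0,0,0,0,0,-5,85],[20,-5,0,0,0,0,85],[35,0,0,0,0,0,85],[40,0,0,0,0,0,85],[40,0,0,0,0,0,85],[40,0,0,0,0,0,85],[40,0,0,0,0,0,85],[40,0,0,0,0,0,85],[30,0,0,0,0,0,85],[10,0,0,0,0,0,85],[0,0,0,0,0,0,85]]'
python3 -c "
from h import *
print(go(.5263,.1694,.2816,83.05))"
```

```text
time: 31.7
tool_pos: [0.5964, 0.1537, 0.4321]
orientation: [[0.118, 0.993, -0.006], [0.993, -0.118, 0.0], [-0.001, -0.006, -1.0]]
wrist_force: [0.1, -0.9, 0.2]
opening: 0.998
gripper_force: 0.0
(array([  7.4, -70.7, 150.9]), array([-0.32,  0.04,  0.18]))
```

```bash
python3 -m jog '[[3.5,-35,0,-0.2,0,0.1,85],[3.5,-35,0,0,0,0,85],[0,0,0,0,0,0,85],[0,0,0,0,0,0,85],[0,0,0,0,0,0,85]]'
python3 -c "
from h import *
print(go(.5263,.1694,.2816,83.05))"
```

```text
time: 32.2
tool_pos: [0.5291, 0.1662, 0.4333]
orientation: [[0.125, 0.992, 0.0], [0.992, -0.125, -0.001], [-0.001, 0.0, -1.0]]
wrist_force: [0.2, -0.1, 0.8]
opening: 0.999
gripper_force: 0.0
(array([  3. ,  -3.2, 151.7]), array([ 0.01,  0.06, -0.22]))
```

```bash
python3 -m jog '[[3,-3,0,0,0,-0.2,85],[0,0,15,0,0,0,85],[0,0,30,0,0,0,85],[0,0,35,0,0,0,85],[0,0,35,0,0,0,85],[0,0,20,0,0,0,85],[0,0,10,0,0,0,80],[0,0,6,0,0,0,75],[0,0,0,0,0,0,70],[0,0,0,0,0,0,66]]' 40
python3 -m jog '[[0,0,0,0,0,0,62],[0,0,0,0,0,0,58],[0,0,0,0,0,0,54],[0,0,0,0,0,0,50],[0,0,0,0,0,0,46],[0,0,0,0,0,0,46],[0,0,0,0,0,0,46]]'
```

```text
time: 33.2
tool_pos: [0.5259, 0.1711, 0.2833]
orientation: [[0.119, 0.993, 0.001], [0.993, -0.119, -0.0], [0.0, 0.001, -1.0]]
wrist_force: [0.1, 0.5, 0.8]
opening: 0.773
gripper_force: 0.0
time: 33.9
tool_pos: [0.526, 0.1711, 0.2833]
orientation: [[0.119, 0.993, 0.002], [0.993, -0.119, -0.0], [0.0, 0.002, -1.0]]
wrist_force: [0.0, -0.4, 6.3]
opening: 0.606
gripper_force: 40.5
```

```bash
python3 -m jog '[[0,0,0,0,0,0,46],[0,0,-5,0,0,0,46],[0,0,-10,0,0,0,46],[0,0,-15,0,0,0,46],[0,0,-15,0,0,0,46],[0,0,-10,0,0,0,46],[0,0,-5,0,0,0,46],[4,-1,0,0,0,0,46],[9,-2,0,0,0,0,46],[15,-2,0,0,0,0,46],[18,-3,0,0,0,0,46],[18,-3,0,0,0,0,46]]' 70
python3 -m jog '[[18,-3,0,0,0,0,46],[18,-3,0,0,0,0,46],[18,-3,0,0,0,0,46],[18,-3,0,0,0,0,46],[18,-3,0,0,0,0,46],[18,-3,0,0,0,0,46],[18,-3,0,0,0,0,46],[18,-3,0,0,0,0,46],[18,-2,0,0,0,0,46],[18,-1,0,0,0,0,46],[11,-1,0,0,0,0,46],[5,0,0,0,0,0,46]]'
python3 -m jog '[[0,0,0,0,0,0,46],[0,0,0,0,0,0,46]]'
python3 -c "
from h import *
print(go(.5185,.435,.2831,83.1))"
```

```text
time: 35.1
tool_pos: [0.5219, 0.238, 0.3419]
orientation: [[0.118, 0.993, -0.001], [0.993, -0.118, -0.0], [-0.0, -0.001, -1.0]]
wrist_force: [0.3, 0.8, -3.9]
opening: 0.597
gripper_force: 73.7
time: 36.3
tool_pos: [0.5176, 0.4354, 0.3422]
orientation: [[0.118, 0.993, -0.0], [0.993, -0.118, 0.0], [0.0, -0.0, -1.0]]
wrist_force: [-0.2, 0.4, -4.2]
opening: 0.599
gripper_force: 73.7
time: 36.5
tool_pos: [0.518, 0.4331, 0.3421]
orientation: [[0.12, 0.993, -0.0], [0.993, -0.12, -0.002], [-0.002, -0.0, -1.0]]
wrist_force: [-0.8, -0.1, -4.0]
opening: 0.598
gripper_force: 73.7
(array([ 2.1,  0.2, 59. ]), array([-0.01,  0.09,  0.02]))
```

```bash
python3 -m jog '[[2,0.3,8,0,0,0,46],[0,0,15,0,0,0,46],[0,0,15,0,0,0,46],[0,0,10,0,0,0,46],[0,0,6,0,0,0,46],[0,0,3,0,0,0,46],[0,0,0.5,0,0,0,46],[0,0,0,0,0,0,46],[0,0,0,0,0,0,46]]'
python3 -m jog '[[0,0,0.7,0,0,0,46],[0,0,0.7,0,0,0,46],[0,0,0,0,0,0,46]]'
```

```text
time: 37.4
tool_pos: [0.5185, 0.4359, 0.2854]
orientation: [[0.119, 0.993, 0.001], [0.993, -0.119, 0.0], [0.0, 0.001, -1.0]]
wrist_force: [-0.1, -0.3, -4.2]
opening: 0.599
gripper_force: 73.7
time: 37.7
tool_pos: [0.5184, 0.4358, 0.2838]
orientation: [[0.119, 0.993, 0.0], [0.993, -0.119, -0.0], [-0.0, 0.0, -1.0]]
wrist_force: [-0.7, 0.5, -1.5]
opening: 0.596
gripper_force: 74.0
```

```bash
python3 -m jog '[[0,0,0.7,0,0,0,46],[0,0,0,0,0,0,46]]'
python3 -m jog '[[0,0,0,0,0,0,56],[0,0,0,0,0,0,64],[0,0,0,0,0,0,74],[0,0,0,0,0,0,85],[0,0,0,0,0,0,85],[0,0,-5,0,0,0,85],[0,0,-15,0,0,0,85],[0,0,-30,0,0,0,85],[0,0,-40,0,0,0,85],[0,0,-40,0,0,0,85],[0,0,-20,0,0,0,85],[0,0,0,0,0,0,85]]' 40
python3 -c "
from h import *
print(go(.5151,.0702,.3239,83.05))"
```

```text
time: 37.9
tool_pos: [0.5184, 0.4361, 0.2837]
orientation: [[0.119, 0.993, 0.001], [0.993, -0.119, 0.0], [0.001, 0.001, -1.0]]
wrist_force: [-0.6, -1.2, 5.3]
opening: 0.592
gripper_force: 74.8
time: 39.1
tool_pos: [0.5184, 0.4364, 0.4379]
orientation: [[0.119, 0.993, 0.005], [0.993, -0.119, 0.004], [0.005, 0.004, -1.0]]
wrist_force: [0.1, 0.3, 0.1]
opening: 0.995
gripper_force: 0.0
(array([-364.6,   39.9,  112.4]), array([ 0.25, -0.28,  0.11]))
```

```bash
python3 -m jog '[[-20,2,0,0,0,0,85],[-35,4,0,0,0,0,85],[-40,4,0,0,0,0,85],[-40,4,0,0,0,0,85],[-40,4,0,0,0,0,85],[-40,4,0,0,0,0,85],[-40,4,0,0,0,0,85],[-40,4,0,0,0,0,85],[-40,4,0,0,0,0,85],[-30,4,0,0,0,0,85],[0,0,0,0,0,0,85],[0,0,0,0,0,0,85]]'
python3 -m jog '[[0,0,0,0,0,0,85],[0,0,0,0,0,0,85]]'
python3 -c "
from h import *
print(go(.5151,.0702,.3239,83.05))"
```

```text
time: 40.3
tool_pos: [0.5125, 0.0683, 0.4329]
orientation: [[0.121, 0.993, -0.0], [0.993, -0.121, -0.0], [-0.0, -0.0, -1.0]]
wrist_force: [-0.3, 0.6, 0.3]
opening: 0.992
gripper_force: 0.0
time: 40.5
tool_pos: [0.5125, 0.0701, 0.4329]
orientation: [[0.117, 0.993, -0.0], [0.993, -0.117, 0.0], [0.0, -0.0, -1.0]]
wrist_force: [-0.3, 0.3, -0.3]
opening: 1.0
gripper_force: 0.0
(array([  0.4,   2.5, 109. ]), array([-0.01, -0.  ,  0.23]))
```

```bash
python3 -m jog '[[0,2.6,0,0,0,0.2,85],[0,0,20,0,0,0,85],[0,0,30,0,0,0,80],[0,0,30,0,0,0,70],[0,0,20,0,0,0,60],[0,0,8,0,0,0,55],[0,0,0,0,0,0,50],[0,0,0,0,0,0,44],[0,0,0,0,0,0,38]]' 40
python3 -m jog '[[0,0,0,0,0,0,34],[0,0,0,0,0,0,30],[0,0,0,0,0,0,26],[0,0,0,0,0,0,20],[0,0,0,0,0,0,20],[0,0,0,0,0,0,20]]'
```

```text
time: 41.4
tool_pos: [0.5155, 0.0688, 0.326]
orientation: [[0.122, 0.992, 0.002], [0.992, -0.122, -0.0], [-0.0, 0.002, -1.0]]
wrist_force: [0.1, 0.4, 0.4]
opening: 0.447
gripper_force: 0.0
time: 42.0
tool_pos: [0.5152, 0.0686, 0.3256]
orientation: [[0.123, 0.992, 0.001], [0.992, -0.123, -0.001], [-0.0, 0.001, -1.0]]
wrist_force: [-1.5, 0.2, 7.4]
opening: 0.305
gripper_force: 38.8
```

```bash
python3 -m jog '[[0,0,0,0,0,0,20],[0,0,-5,0,0,0,20],[0,0,-10,0,0,0,20],[0,0,-15,0,0,0,20],[0,0,-15,0,0,0,20],[0,0,-10,0,0,0,20],[0,0,-5,0,0,0,20],[4,-1,0,0,0,0,20],[9,-2,0,0,0,0,20],[15,-2,0,0,0,0,20],[18,-3,0,0,0,0,20],[18,-3,0,0,0,0,20]]' 70
python3 -m jog '[[18,-3,0,0,0,0,20],[18,-3,0,0,0,0,20],[18,-3,0,0,0,0,20],[18,-3,0,0,0,0,20],[18,-3,0,0,0,0,20],[18,-3,0,0,0,0,20],[18,-3,0,0,0,0,20],[18,-3,0,0,0,0,20],[18,-2,0,0,0,0,20],[18,-1,0,0,0,0,20],[9,-1,0,0,0,0,20],[4,0,0,0,0,0,20]]'
python3 -m jog '[[0,0,0,0,0,0,20],[0,0,0,0,0,0,20]]'
python3 -c "
from h import *
print(go(.5077,.3294,.3253,83.05))"
```

```text
time: 43.2
tool_pos: [0.5118, 0.1354, 0.3844]
orientation: [[0.122, 0.993, -0.001], [0.993, -0.122, 0.0], [-0.0, -0.001, -1.0]]
wrist_force: [0.5, -0.0, -5.2]
opening: 0.295
gripper_force: 69.1
time: 44.4
tool_pos: [0.5077, 0.3298, 0.3846]
orientation: [[0.121, 0.993, -0.001], [0.993, -0.121, -0.0], [-0.0, -0.0, -1.0]]
wrist_force: [0.3, 0.2, -4.1]
opening: 0.298
gripper_force: 69.1
time: 44.6
tool_pos: [0.5082, 0.3276, 0.3846]
orientation: [[0.123, 0.992, -0.0], [0.992, -0.123, -0.001], [-0.001, -0.0, -1.0]]
wrist_force: [0.5, -0.5, -4.3]
opening: 0.291
gripper_force: 69.1
(array([ 1.8, -0.7, 59.3]), array([-0.01,  0.08, -0.14]))
```

```bash
python3 -m jog '[[1.5,-0.5,8,0,0,0,20],[0,0,15,0,0,0,20],[0,0,15,0,0,0,20],[0,0,10,0,0,0,20],[0,0,6,0,0,0,20],[0,0,3,0,0,0,20],[0,0,0.5,0,0,0,20],[0,0,0,0,0,0,20],[0,0,0,0,0,0,20]]'
python3 -m jog '[[0,0,0.7,0,0,0,20],[0,0,0.7,0,0,0,20],[0,0,0,0,0,0,20]]'
```

```text
time: 45.5
tool_pos: [0.5078, 0.33, 0.3278]
orientation: [[0.123, 0.992, 0.001], [0.992, -0.123, 0.0], [0.0, 0.001, -1.0]]
wrist_force: [0.3, -0.0, -4.3]
opening: 0.298
gripper_force: 69.2
time: 45.8
tool_pos: [0.5077, 0.3299, 0.326]
orientation: [[0.123, 0.992, 0.0], [0.992, -0.123, -0.0], [-0.0, 0.0, -1.0]]
wrist_force: [-0.4, 0.5, -3.9]
opening: 0.293
gripper_force: 69.2
```

```bash
python3 -m jog '[[0,0,0.7,0,0,0,20],[0,0,0,0,0,0,20]]'
python3 -m jog '[[0,0,0.5,0,0,0,20],[0,0,0,0,0,0,20]]'
```

```text
time: 46.0
tool_pos: [0.5077, 0.3303, 0.3259]
orientation: [[0.122, 0.992, 0.001], [0.992, -0.122, 0.0], [0.0, 0.001, -1.0]]
wrist_force: [-1.2, -0.6, 3.8]
opening: 0.295
gripper_force: 70.0
time: 46.2
tool_pos: [0.5077, 0.3305, 0.3259]
orientation: [[0.122, 0.992, 0.001], [0.992, -0.122, 0.001], [0.001, 0.001, -1.0]]
wrist_force: [-3.2, -0.9, 8.9]
opening: 0.296
gripper_force: 70.5
```

Touchdown. I release, rise to the first viewing height, retreat and check.

```bash
python3 -m jog '[[0,0,0,0,0,0,32],[0,0,0,0,0,0,40],[0,0,0,0,0,0,60],[0,0,0,0,0,0,85],[0,0,0,0,0,0,85],[0,0,-5,0,0,0,85],[0,0,-15,0,0,0,85],[0,0,-30,0,0,0,85],[0,0,-40,0,0,0,85],[0,0,-37,0,0,0,85],[0,24,0,0,0,0,85],[0,0,0,0,0,0,85]]' 40
python3 -m jog '[[0,0,0,0,0,0,85],[0,0,0,0,0,0,85]]'
python3 - <<'E'
from h import *
T,i=look('w8');print(T[:3,3])
a=cv2.imread('pics/w1.png');cv2.imwrite('pics/cmp.png',np.hstack([a[0:300,200:440],i[0:300,200:440]]))
E
```

```text
time: 47.4
tool_pos: [0.5337, 0.3261, 0.4543]
orientation: [[0.125, 0.992, 0.004], [0.992, -0.125, 0.001], [0.002, 0.004, -1.0]]
wrist_force: [-0.2, -1.2, -0.9]
opening: 0.999
gripper_force: 0.0
time: 47.6
tool_pos: [0.5308, 0.3271, 0.4516]
orientation: [[0.122, 0.993, -0.001], [0.993, -0.122, -0.001], [-0.001, -0.001, -1.0]]
wrist_force: [-0.9, 0.6, 1.2]
opening: 0.996
gripper_force: 0.0
[0.53075352 0.32710955 0.45164886]
```

View pics/cmp.png

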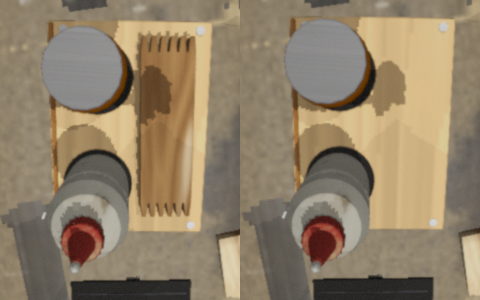

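The before and after views match. The jar is unshifted relative to the board, and the bottle is within about 2 px, or 1–2 mm.

```bash
python3 -c "
from rig import job
print(job.job_done())"
```

```text
the job is handed in; nothing more can be done
None
```

I handed the job in after about 48 s of the 138 s: the block lies flat in the cradle about 1 mm off centre, and the bottle and jar are back upright within about 2 mm of their original spots by camera. The mug and short block were not touched, and the system gave no verdict.

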